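Release the spent desiccant cartridge from a vanilla-room dryer

ROBOT

A 6-joint arm with a two-finger parallel gripper is mounted at the origin on the work surface. World frame = base frame: x ahead of the robot, y to its left, z up, the work surface at z = 0. Lengths are in mm, angles in rad, forces in N, time in s.
With the tool pointing down it reaches from about 325 to 875 mm from the base axis. Payload 4.4 kg.
Tool frame: the origin (TCP) lies on the centre line of the jaws, within the pads' length; the fingertips stand ahead of it and the grasp point (between the pads) lies 6 mm ahead of it (ctrl.tcp_to_tips is the z of the fingertips in the tool frame, in mm); z points along the fingers, y is the direction in which the jaws open and shut (so a half turn about z gives the same grasp; the last joint's range is limited). The gripper opens to 85 mm and grips with 20 to 120 N. Pads are 22 mm wide; open, the fingers measure 114 mm over their backs; the gripper's body (76 mm by 85 mm) begins 54 mm behind the grasp point. The pads swing forward as they close: fully open they stand 13 mm farther back than shut.
Start: joints at [1.042, 0.207, 1.542, -0, 1.393, -0.15], TCP at [212.114, 534.449, 256.282] pointing down, gripper open.
Joint ranges: [-2.73, 2.73], [-0.86, 2.22], [0.23, 2.46], [-1.11, 4.25], [0.08, 2.63], [-2.82, 2.82]. Speed limits (rad/s): [2.79, 2.79, 3.14, 3.14, 3.14, 3.14].

INTERFACE

Orientations are given as a 3x3 rotation matrix whose columns are the frame's x, y, z axes.
In Python, from plant import ctrl, sensors, optics gives the robot as it stands. Calls block until the motion is done:
- ctrl.move_ptp(position, orientation): joint-space move of the TCP to a pose.
- ctrl.move_l(position, rot=None, vel=150, threshold=None): straight line of the TCP; rot=None keeps the orientation; vel is the mean speed in mm/s. With threshold (N) it stops when the force on the tool has changed by that much, and returns True; else False.
- ctrl.set_joints(angles): joint-space move.
- ctrl.gripper_to(opening, force=None): finger opening in mm; force is the grip in N (None keeps the last); returns when the fingers have stopped.
- ctrl.hold(seconds).
- ctrl.solve_ik(position, orientation): joint angles nearest the present ones, or None.
- sensors.read_state(): the state.
- optics.grab_frame(name): name is "side" or "top"; returns (picture, depth): 420x560x3 uint8, red, green, blue; 420x560 float32, mm along the optical axis (not along the pixel's ray), 0 where there is no reading.
- optics.camera_params(name): a dict with "mtx" (3x3 intrinsics, pixels), "R" (3x3) and "t" (3): a world point X has camera coordinates R X + t. Camera axes: x right, y down, z forward; pixel columns grow to the right and rows downward; lengths in mm; the calibration is good to about 2 mm. A picture is of the moment at which its call begins. camera_params takes no time and is no camera call.
A pose or a line that the arm cannot do raises ctrl.MotionError and nothing moves.
- ctrl.finish_job(): hands the job in, once; it reports no verdict.
The state is a dict: "t": time; "q": joint angles; "qvel": joint speeds; "tau": joint torques, N m; "eef_pos": TCP position; "eef_rot": TCP orientation; "force": force on the tool from outside, world axes, zero at the start; "wrist_torque": the same for the moment, N m; "grip_width": finger opening in mm.
Only numpy, scipy, OpenCV 4.12 (cv2) and the standard library are available. Lean on these libraries where they do the work, as an engineer would, in place of code of your own. Each camera call takes 0.05 s, during which the arm holds its last target. There are 200 camera calls.

TASK

The rectangular drying cartridge in one of the two small bench dryers is spent. Press it straight down until its latch lets go and it springs up by itself, pull it out, and stand it gently upright in the shallow tinplate tray; leave the round cartridge in the other dryer alone.

Things in the scene. Friction and masses are not known exactly. Their poses are not given: they have to be found in the camera images.
- cartridge: Spent cartridge: white plastic block 64 (its x) x 46 (y) x 85 mm tall, 0.2 to 0.3 kg, five dark slots across its rectangular top. Origin: centre of underside, z up. Loose in its dryer's bay, 3 mm clearance all round. Latched: origin 38 mm above the bench, top only 3 mm above the dryer, too little to grip. Sprung out: origin at 78 mm, 43 mm shows; grip across the 46 mm, lift straight out (origin above 121 mm).
- dryer: The dryer that holds it: fixed grey box 130 x 130 x 120 mm tall, dark steel top, bay in the middle, sides parallel to the cartridge's. Origin: centre of underside, on the bench. Push-to-release latch: pressing the cartridge down about 6 mm (stop at 10 mm; 8 to 16 N) trips it; as the pressing tool is lifted away a damped spring raises the cartridge 40 mm in about 1 s and keeps it up.
- round_cartridge: Bystander: the cartridge in the other dryer (same box): white plastic cylinder, 52 mm diameter, 85 mm tall, round top 3 mm above its dryer's top. Origin: centre of underside. Its latch works in the same way; it is not to be pressed or moved.
- tray: Shallow open tinplate tray, fixed to the bench, 170 (x) x 150 (y) x 25 mm tall outside, walls and floor 4 to 5 mm thick. Origin at the centre of its underside, on the work surface; z up.
Mind the look-alikes: they are no part of the job. What is shaped like the cartridge but blue or red is not meant.

How it is judged:
By the outcome, as a careful person would: the job done as asked, in the order asked, and still so for the second after the job is handed in, with the robot touching nothing.
It also fails if it takes over 59 s, if anything falls off the work surface, if the arm or the gripper's body presses on something with over 40 N, if the wrist force passes 120 N, or if a joint passes its speed limit or range.

## Working session

There is one attempt and no reset: what is moved stays moved. The work goes in short steps, each a Python script; the robot and the scene stay as the last script left them, time stands still between calls to the robot, and variables do not carry over. Pictures are saved under pics/ and viewed, about 8 in all and at most 12, crops included, and the job is handed in when it is done.

```bash
mkdir -p pics; ls
python3 - <<'E'
from plant import ctrl, sensors, optics
import cv2,numpy as np
for n in("side","top"):
    im,d=optics.grab_frame(n); cv2.imwrite(f"pics/{n}0.png",im[...,::-1]); np.savez(f"{n}0.npz",im=im,d=d)
    p=optics.camera_params(n); print(n,p["mtx"].round(1).tolist(),p["R"].round(3).tolist(),p["t"].round(1).tolist(),(d>0).mean())
s=sensors.read_state();print(s["t"],s["eef_pos"],s["force"],s["grip_width"],ctrl.tcp_to_tips)
E
```

```text
pics
side [[445.5, 0.0, 289.1], [0.0, 445.5, 210.0], [0.0, 0.0, 1.0]] [[0.869, -0.495, -0.022], [-0.271, -0.439, -0.857], [0.414, 0.75, -0.516]] [-430.2, 137.5, 923.4] 0.9960799319727891
top [[437.4, 0.0, 288.8], [0.0, 437.4, 215.7], [0.0, 0.0, 1.0]] [[0.011, -1.0, -0.021], [-0.999, -0.01, -0.049], [0.049, 0.021, -0.999]] [-54.9, 471.4, 1108.0] 0.995829081632653
0.1 [211.76939381 533.90646777 255.23738416] [ 0.41493352 -0.19892437 -0.19705607] 85.41071581563797 25.0
```

View pics/side0.png

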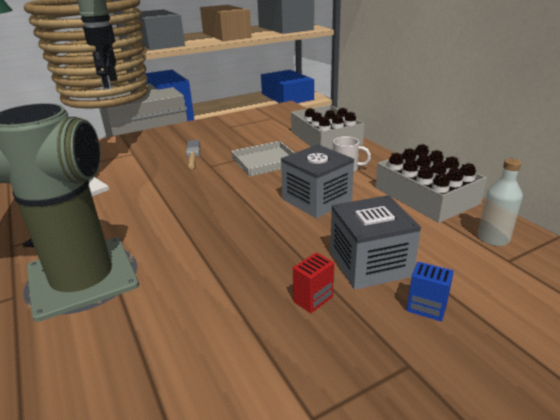

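View pics/top0.png

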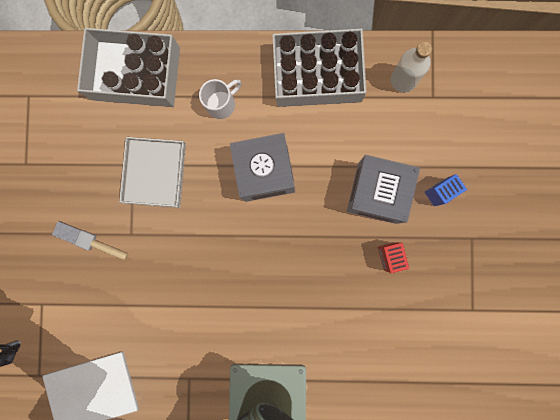

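Side view: the white slotted rectangular top is at (375,215), the round one at (317,158) and the tray at (265,158). Top view: the rectangular one is at (387,188), the round one at (262,165) and the tray at (153,172). There are red and blue decoys beside them.

```bash
cat > h.py <<'E'
import cv2,numpy as np
from plant import optics
def ray(n,uv):
    p=optics.camera_params(n); d=p["R"].T@np.linalg.inv(p["mtx"])@np.array([*uv,1.]); return -p["R"].T@p["t"],d
def onz(n,uv,z):
    c,d=ray(n,uv); return c+d*(z-c[2])/d[2]
def depthpt(n,uv,D):
    c,d=ray(n,uv); return c+d*D
def tri(a,b):
    (c1,d1),(c2,d2)=ray("top",a),ray("side",b)
    s=np.linalg.lstsq(np.c_[d1,-d2],c2-c1,rcond=None)[0]; p,q=c1+d1*s[0],c2+d2*s[1]
    return (p+q)/2,np.linalg.norm(p-q)
def rect(im,roi,lo,smax=40,close=7):
    x0,y0,x1,y1=roi; hsv=cv2.cvtColor(im,cv2.COLOR_RGB2HSV)
    m=((hsv[...,2]>lo)&(hsv[...,1]<smax)).astype(np.uint8); k=np.zeros_like(m);k[y0:y1,x0:x1]=m[y0:y1,x0:x1]
    k=cv2.morphologyEx(k,cv2.MORPH_CLOSE,np.ones((close,close)))
    c=max(cv2.findContours(k,cv2.RETR_EXTERNAL,cv2.CHAIN_APPROX_NONE)[0],key=cv2.contourArea); return c
def center(c):
    m=cv2.moments(c); return m["m10"]/m["m00"],m["m01"]/m["m00"]
E
python3 - <<'E'
from h import *
S=np.load("side0.npz");T=np.load("top0.npz")
np.set_printoptions(precision=1,suppress=True)
def planerect(c,z):
    w=np.array([onz("top",p[0],z)[:2] for p in c],np.float32); r=cv2.minAreaRect(w); return r
for name,rt,rs,lo,z in (("cart",(365,165,410,210),(350,200,400,228),150,123),("round",(245,148,280,182),(300,148,335,170),150,123)):
    ct=rect(T["im"],rt,lo);cs=rect(S["im"],rs,lo)
    a,b=center(ct),center(cs); X,e=tri(a,b)
    print(name,a,b,X,e,planerect(ct,X[2]),"depth z",depthpt("top",a,T["d"][int(a[1]),int(a[0])]),depthpt("side",b,S["d"][int(b[1]),int(b[0])]))
    vis=T["im"].copy()
# tray from depth? floor/rim/heights
for n,D in (("top",T),("side",S)):
    p=optics.camera_params(n); v,u=np.mgrid[0:420,0:560]; d=D["d"]
    P=np.stack([u,v,np.ones_like(u)],-1)@np.linalg.inv(p["mtx"]).T*d[...,None]; W=(P-p["t"])@p["R"]; np.save(n+"W.npy",W)
    print(n, "bench z", np.median(W[280:340,200:400,2]) if n=="top" else np.median(W[330:380,150:280,2]))
W=np.load("topW.npy")
print("tray z row172",W[172,112:196:2,2]); print("col153",W[130:214:2,153,2])
im=T["im"]; print(im[172,115:130].tolist(), im[172,178:192].tolist())
# dryer top: points 110..128 high
m=((W[...,2]>112)&(W[...,2]<130)).astype(np.uint8)
for c in cv2.findContours(m,cv2.RETR_EXTERNAL,cv2.CHAIN_APPROX_NONE)[0]:
    if cv2.contourArea(c)>800:
        w=np.array([W[q[0][1],q[0][0],:2] for q in c],np.float32); print("box",center(c),cv2.minAreaRect(w),planerect(c,120))
E
python3 - <<'E'
import cv2
a=cv2.imread("pics/top0.png");b=cv2.imread("pics/side0.png")
import numpy as np
A=cv2.resize(a[125:220,110:205],(400,400),interpolation=3);B=cv2.resize(b[130:190,220:310],(400,267),interpolation=3);C=cv2.resize(a[145:230,340:425],(400,400),interpolation=3)
B=cv2.copyMakeBorder(B,0,133,0,0,0)
cv2.imwrite("pics/crop.png",cv2.resize(np.hstack([A,C]),(800,400)))
E
```

```text
cart (386.19213836477985, 187.6811320754717) (374.72520908004776, 214.8048586220629) [ 533.8 -276.3  121.9] 1.2099866534260155 ((533.3765869140625, -275.9338684082031), (47.06787872314453, 64.5730972290039), 76.34808349609375) depth z [ 533.1 -275.6  123.3] [ 531.5 -279.7  124.5]
round (261.5957933241884, 164.48879743941472) (317.28195488721803, 157.58646616541353) [585.4  11.7 121.7] 0.9642849202194046 ((585.0213623046875, 11.031861305236816), (49.08514404296875, 51.18601989746094), 0.43838730454444885) depth z [584.1  11.5 127.2] [584.8   9.9 122.6]
top bench z 1.6472808899407565
side bench z 0.6637820537559633
tray z row172 [ 0.6  2.4 -2.5 -0.1  1.7 24.3 21.6  9.7  2.9  3.8  7.6  4.6  5.9  4.8
  1.4  6.9  7.5  7.3  5.5  3.2  5.7  3.5  7.   5.   5.3  3.3  5.3 11.
  5.4  7.   5.5  6.1  5.  10.1 26.1  6.  -0.5  0.9 -0.7  1.5  2.9  2.8]
col153 [-3.4  4.  -0.4 -2.2  1.  25.8  3.9  4.2  8.2  3.3  7.3  5.   3.8  2.7
  7.4  5.7  6.2  7.6  5.5  4.8  1.6  5.7  5.2  6.6  5.5  3.1  0.7  7.4
  6.2  6.8  7.3  7.8  2.5  5.   6.2  2.5  3.5 26.1 -0.1  0.2  3.2 -0.4]
[[177, 137, 104], [178, 141, 10
[... 253 characters left out ...]
199], [184, 179, 173], [135, 128, 121], [143, 144, 139], [175, 144, 122], [182, 144, 111], [181, 142, 110], [178, 141, 109], [178, 140, 109], [179, 142, 108], [177, 139, 105], [181, 143, 110], [178, 140, 107]]
box (385.2788159505936, 187.79199275941008) ((533.71240234375, -274.4041748046875), (130.68959045410156, 130.9725799560547), 76.9032211303711) ((533.519287109375, -273.960693359375), (131.50216674804688, 131.10594177246094), 76.89335632324219)
box (261.30789560621076, 164.7775024777007) ((585.1942749023438, 12.9501953125), (130.79747009277344, 130.41893005371094), 11.487091064453125) ((584.8783569335938, 12.854507446289062), (131.31141662597656, 130.13629150390625), 11.223484992980957)
```

View pics/crop.png

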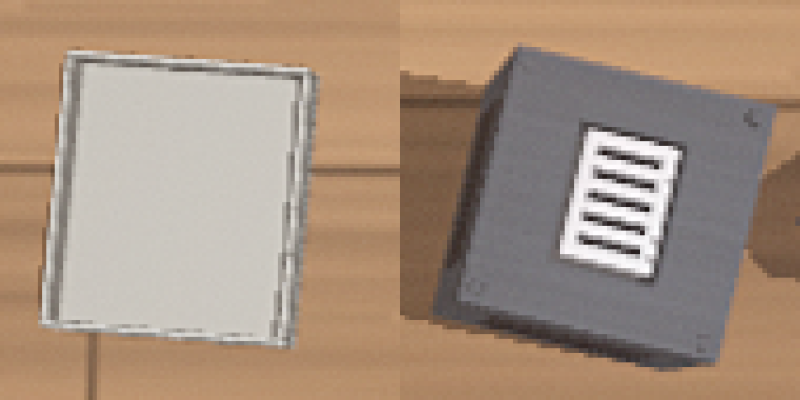

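Confirmed: the crop shows the tray on the left, tilted slightly, and the slotted block at the centre of its dryer, with its long axis along the box side. Next I measure the tray and check reach.

```bash
cat >> h.py <<'E'
def rot(deg):  # tool down, jaw axis (y) at deg from world x
    a=np.radians(deg); y=np.array([np.cos(a),np.sin(a),0]); z=np.array([0,0,-1.]); return np.c_[np.cross(y,z),y,z]
E
python3 - <<'E'
from h import *
from plant import ctrl
np.set_printoptions(precision=2,suppress=True)
S=np.load("side0.npz");T=np.load("top0.npz")
ct=rect(T["im"],(112,128,196,216),120,45);cs=rect(S["im"],(225,135,305,180),90,50)
w=np.array([onz("top",p[0],25)[:2] for p in ct],np.float32); print("rim",cv2.minAreaRect(w),cv2.contourArea(cs))
w=np.array([onz("side",p[0],25)[:2] for p in cs],np.float32); print("rim side",cv2.minAreaRect(w))
W=np.load("topW.npy"); m=((W[...,2]>16)&(W[...,2]<40)); m[:,:112]=0;m[:,196:]=0;m[:128]=0;m[216:]=0
print("rim depth",cv2.minAreaRect(W[m][:,:2].astype(np.float32)),np.median(W[m][:,2]))
V=np.load("sideW.npy"); 
k=(abs(V[...,0]-570)<40)&(abs(V[...,1]-262)<40); print("floor side z",np.median(V[k][:,2]),"top",np.median(W[160:185,140:168,2]))
# tri of the tray's corners: extreme corners of both contours
bt=cv2.boxPoints(cv2.minAreaRect(ct)); ap=cv2.approxPolyDP(cs,4,True)[:,0]; print(bt.tolist(),ap.tolist())
for a in (76.7,-103.3):
    for z in (148,250): print(a,z,ctrl.solve_ik([533.5,-275,z],rot(a)))
E
```

```text
rim ((580.9058837890625, 300.07763671875), (155.95472717285156, 171.17002868652344), 85.97159576416016) 1216.0
rim side ((572.3225708007812, 278.59783935546875), (196.32095336914062, 181.02395629882812), 83.68515014648438)
rim depth ((582.3831787109375, 303.00274658203125), (151.45716857910156, 171.14300537109375), 85.94284057617188) 24.57002705770209
floor side z 6.606192597639957 top 5.066200602105733
[[118.78687286376953, 202.34426879882812], [124.86884307861328, 135.442626953125], [185.2786865234375, 140.93441772460938], [179.19671630859375, 207.8360595703125]] [[294, 153], [281, 142], [232, 151], [249, 175], [281, 169], [281, 158]]
76.7 148 [-0.62  0.37  1.58 -0.    1.2  -1.96]
76.7 250 [-0.62  0.26  1.48 -0.    1.39 -1.96]
-103.3 148 [-0.62  0.37  1.58 -0.    1.2   1.18]
-103.3 250 [-0.62  0.26  1.48 -0.    1.39  1.18]
```

Run:
```python
from h import *
from plant import ctrl,sensors,optics
np.set_printoptions(precision=1,suppress=True)
R=rot(-103.3); c=[533.5,-275]
def st(m): s=sensors.read_state(); print(m,round(s["t"],2),s["eef_pos"],s["force"],s["grip_width"])
ctrl.gripper_to(0); 
ctrl.move_ptp([*c,260],R); st("above")
ctrl.move_l([*c,158],vel=100)
hit=ctrl.move_l([*c,135],vel=15,threshold=4); st(hit)
z=sensors.read_state()["eef_pos"][2]
for k in range(10):   # creep on until 8 mm or the stop
    z-=1; h=ctrl.move_l([*c,z],vel=15,threshold=25); st(h)
    if h or k>=7: break
ctrl.move_l([*c,260],vel=120); ctrl.hold(.6); st("up")
for n in("side","top"):
    im,d=optics.grab_frame(n); cv2.imwrite(f"pics/{n}1.png",im[...,::-1]); np.savez(f"{n}1.npz",im=im,d=d)
```

```text
above 3.92 [ 533.9 -274.1  260. ] [-0.7  0.1 -0.4] 0.1674497109306971
True 5.89 [ 533.2 -275.   148.1] [-1.4 -0.8  6.5] 0.23155326052613773
False 6.14 [ 533.5 -275.1  148.1] [-2.3  1.9  5.9] -0.30407015964894984
False 6.39 [ 533.5 -275.1  147.3] [-2.8  1.   6.7] -0.007878172218612147
False 6.64 [ 533.5 -275.2  146.9] [-3.5  2.3  9.6] -0.3934770892878569
False 6.89 [ 533.6 -275.3  146.4] [-4.5  3.  11.7] 0.3715231329909757
False 7.14 [ 533.6 -275.3  145.7] [-4.5  2.  12.7] -0.04731732616018277
False 7.39 [ 533.6 -275.3  144.9] [-5.4  2.7 13. ] 0.18664718184887358
False 7.64 [ 533.6 -275.3  143.9] [-6.   3.7 13.7] -0.13975438353979938
False 7.89 [ 533.6 -275.3  142.9] [-4.7  2.6 13.9] 0.168689953976961
up 9.64 [ 533.5 -275.   260.1] [ 0.6  0.3 -0.1] -0.044305561539623284
```

View pics/side1.png

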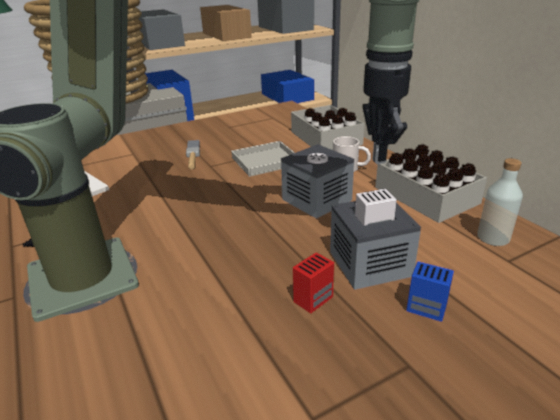

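The cartridge has sprung up: its white block stands proud at about (376,205). I'll check its height, then grip and lift.

Run:
```python
from h import *
from plant import ctrl,sensors,optics
np.set_printoptions(precision=1,suppress=True)
R=rot(-103.3); c=[533.5,-275]
def st(m): s=sensors.read_state(); print(m,round(s["t"],2),s["eef_pos"],s["force"],s["grip_width"])
im,d=optics.grab_frame("side")
m=cv2.cvtColor(im,cv2.COLOR_RGB2HSV); k=np.zeros(d.shape,bool); k[188:225,355:398]=1; k&=(m[...,2]>170)&(m[...,1]<40)&(d>0)
v,u=np.nonzero(k); Z=np.array([depthpt("side",(a,b),d[b,a]) for a,b in zip(u,v)])
top=np.percentile(Z[:,2],90); t=Z[Z[:,2]>top-4]; print("top z",top,t.mean(0),Z[:,2].min())
if not 155<top<172: raise SystemExit("height?")
ctrl.gripper_to(85); ctrl.move_l([*c,200],vel=120)
h=ctrl.move_l([*c,149],vel=60,threshold=12); st(h)
if h: raise SystemExit
ctrl.gripper_to(40,40); st("grip")
ctrl.move_l([*c,155],vel=25); st("lift1")
ctrl.move_l([*c,270],vel=80); ctrl.hold(.2); st("lifted")
for n in("side","top"):
    im,d=optics.grab_frame(n); cv2.imwrite(f"pics/{n}2.png",im[...,::-1]); np.savez(f"{n}2.npz",im=im,d=d)
for a in(-94,86):
    for z in (270,80): print(a,z,ctrl.solve_ik([582,302,z],rot(a)))
```

```text
top z 164.27245970597505 [ 530.3 -280.4  163.7] 120.76383241465669
False 12.22 [ 533.8 -275.2  149.4] [ 0.4  0.1 -0.7] 84.86395804524172
grip 12.67 [ 533.7 -275.1  149.5] [-0.7  0.7  2.6] 45.49171061146899
lift1 13.06 [ 533.4 -274.9  154.8] [ 0.4  0.1 -2.2] 45.48598020585312
lifted 14.85 [ 533.3 -274.9  269.5] [ 0.2  0.9 -2.3] 45.51005519815833
-94 270 [ 0.3  0.4  1.3 -0.   1.5  2. ]
-94 80 [ 0.3  0.6  1.5 -0.   1.1  2. ]
86 270 [ 0.3  0.4  1.3 -0.   1.5 -1.2]
86 80 [ 0.3  0.6  1.5 -0.   1.1 -1.2]
```

View pics/side2.png

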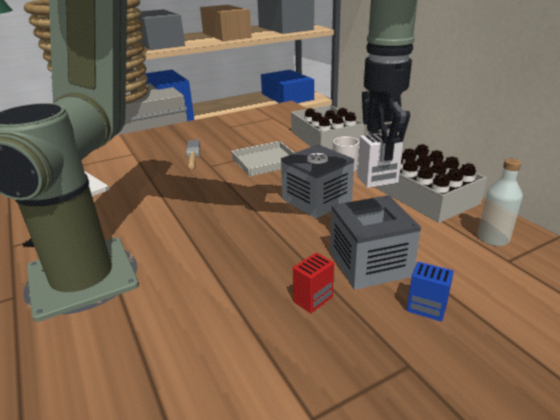

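The bay is empty and the cartridge hangs upright in the jaws at about (380,160). Next I carry it high over the other dryer and set it down under force guard.

Run:
```python
from h import *
from plant import ctrl,sensors,optics
np.set_printoptions(precision=1,suppress=True)
R=rot(-94); c=[582,302]
def st(m): s=sensors.read_state(); print(m,round(s["t"],2),s["eef_pos"],s["force"],s["grip_width"])
ctrl.move_l([*c,290],rot=R,vel=130); st("over")
ctrl.move_l([*c,110],vel=80)
ctrl.move_l([*c,84],vel=40); ctrl.hold(.3); st("near")
h=ctrl.move_l([*c,71],vel=8,threshold=3.5); st(h)
for n in("side","top"):
    im,d=optics.grab_frame(n); cv2.imwrite(f"pics/{n}3.png",im[...,::-1]); np.savez(f"{n}3.npz",im=im,d=d)
```

```text
over 19.56 [582.  301.8 290. ] [-0.3  0.2 -2. ] 45.717745410054626
near 23.06 [582.2 302.1  84.3] [-0.3 -0.5 -2.4] 45.96531135854009
True 24.1 [582.1 302.   75.6] [0.8 0.1 4.8] 45.2355081193728
```

View pics/side3.png

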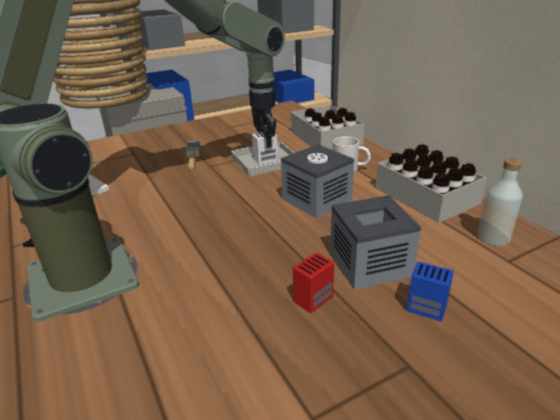

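Contact came at the expected height (TCP 75.6, so origin about 4–5 mm), and the picture shows the block upright in the tray at (264,150). I'll release and retreat.

Run:
```python
from h import *
from plant import ctrl,sensors,optics
np.set_printoptions(precision=1,suppress=True)
c=[582,302]
ctrl.gripper_to(60); ctrl.gripper_to(85); ctrl.hold(.2)
ctrl.move_l([*c,130],vel=50); ctrl.move_l([*c,270],vel=150); ctrl.move_l([400,150,300],vel=200); ctrl.hold(.3)
s=sensors.read_state(); print(s["t"],s["eef_pos"],s["force"],s["grip_width"])
ims=[]
for n in("side","top"):
    im,d=optics.grab_frame(n); ims.append(im); np.savez(f"{n}4.npz",im=im,d=d)
    if n=="top":
        p=optics.camera_params(n); z=[depthpt(n,(u,v),d[v,u]) for v in range(125,220) for u in range(112,205) if d[v,u]>0]; z=np.array(z)
        t=z[(z[:,2]>82)&(z[:,2]<100)]; print("cart top",len(t),np.median(t,0),cv2.minAreaRect(t[:,:2].astype(np.float32)))
ro=rect(ims[0],(300,148,335,170),150); print("round side px",center(ro))
A=cv2.resize(ims[0][110:215,210:350],(400,300));B=cv2.resize(ims[1][120:225,110:250],(400,300))
cv2.imwrite("pics/end.png",np.hstack([A,B])[...,::-1])
```

```text
29.0667 [400.2 150.2 299.8] [ 0.3 -0.2 -0.5] 85.0251739540336Traceback (most recent call last):
  File "<stdin>", line 12, in <module>
  File "h.py", line 8, in depthpt
    c,d=ray(n,uv); return c+d*D
        ~~~^^^^^^
  File "h.py", line 4, in ray
    p=optics.camera_params(n); d=p["R"].T@np.linalg.inv(p["mtx"])@np.array([*uv,1.]); return -p["R"].T@p["t"],d
ValueError: time passes only in moves, steps and waits
```

Run:
```python
from h import *
np.set_printoptions(precision=1,suppress=True)
S,T=np.load("side4.npz"),np.load("top4.npz"); d=T["d"]
p=optics.camera_params("top"); v,u=np.mgrid[0:420,0:560]
W=((np.stack([u,v,np.ones_like(u)],-1)@np.linalg.inv(p["mtx"]).T*d[...,None])-p["t"])@p["R"]
z=W[125:220,105:215].reshape(-1,3); t=z[(z[:,2]>80)&(z[:,2]<100)]
print(len(t),np.median(t,0),cv2.minAreaRect(t[:,:2].astype(np.float32)))
print("round px",center(rect(S["im"],(300,148,335,170),150)))
A=cv2.resize(S["im"][110:215,210:350],(400,300));B=cv2.resize(T["im"][120:225,110:250],(400,300))
cv2.imwrite("pics/end.png",np.hstack([A,B])[...,::-1])
```

```text
537 [581.7 300.5  89.9] ((581.8450317382812, 301.7087097167969), (47.86284637451172, 64.2391357421875), 85.7488021850586)
round px (317.3556381660471, 157.6071871127633)
```

View pics/end.png

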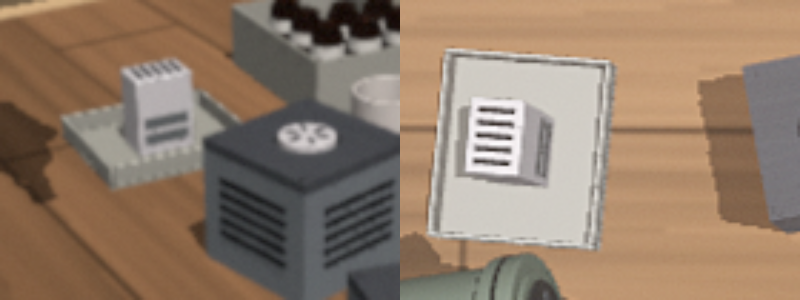

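The cartridge stands upright in the middle of the tray, the robot is clear of it, and the round cartridge hasn't moved.

```bash
python3 -c "
from plant import ctrl
print(ctrl.finish_job())"
```

```text
the job is handed in; nothing more can be done
None
```

The spent rectangular cartridge is out of its dryer and standing upright in the middle of the tinplate tray. I handed the job in at about 29 s of robot time.

- **Release:** I pressed it straight down with the closed fingers, at about 14 N. It sprang up by itself to a measured top height of about 164 mm.
- **Move:** I gripped it across the 46 mm side, lifted it straight out and carried it high over the other dryer. I lowered it until I felt light contact, about 5 N, then released it and backed away.
- **Last checks:** Its top is level at about 90 mm, at x 582, y 302, which matches the tray centre I measured with the top camera. The round cartridge's position in the side picture changed by no more than 0.1 pixel, and the gripper is open and clear.
- **Disagreements:** The two-view height of the latched top came out at 121.9 mm against the stated 123 mm. The side-view outline of the tray was poor (centre off by about 25 mm), so I used the top-view outline and depth instead. One check script crashed while computing and I reran it on the saved images; the arm did not move because of it.

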